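# Click the chopping blade onto the food processor's drive spindle

## Robot

A 6-joint arm with a two-finger parallel gripper is mounted at the origin on the work surface. World frame = base frame: x ahead of the robot, y to its left, z up, the work surface at z = 0. Lengths are in m, angles in rad, forces in N, time in s.
With the tool pointing down it reaches from about 0.375 to 0.975 m from the base axis. Payload 3.8 kg.
Tool frame: the origin (TCP) lies on the mounting face of the last link; the fingertips stand 173 mm ahead of it and the grasp point (between the pads) lies 155 mm ahead of it (robot.nose_length is the distance from the TCP to the fingertips, in m); x points along the fingers, y is the direction in which the jaws open and shut, and the axes are right-handed (so a half turn about x gives the same grasp; the last joint's range is limited). The gripper opens to 85 mm and grips with 20 to 120 N. Pads are 22 mm wide; open, the fingers measure 114 mm over their backs; the gripper's body (76 mm by 85 mm) begins 54 mm behind the grasp point. The pads swing forward as they close: fully open they stand 13 mm farther back than shut.
Start: joints at [-1.365, 0.264, 1.604, -0, 1.274, -0.037], TCP at [0.162, -0.655, 0.405] pointing down, gripper open.
Joint ranges: [-2.63, 2.63], [-0.94, 2.18], [0.31, 2.57], [-1.31, 4.45], [0, 2.66], [-2.55, 2.55]. Speed limits (rad/s): [2.57, 2.57, 3.14, 3.14, 3.14, 3.14].

## Interface

Orientations are given as a unit quaternion [x, y, z, w].
In Python, from workcell import robot gives the robot as it stands.
- The arm moves only by the tool servo_tool, never from a script. Its argument "commands" is a list of rows, each an object of numbers: "tx", "ty", "tz": the shift along the tool's x, y, z in mm; "roll": the turn about the tool's x in rad. A call has 1 to 12 rows; each row shifts and turns the pose as measured when the row begins, along the tool's axes as they then stand; what a row does not reach is not made up. A row lasts 1/10 s, in which the tool goes at most 50 mm and 8.59 degrees, less where a joint would pass 70% of its speed; a pose out of reach is approached as far as the arm can. A call is refused whole if a number of a shift passes 50 or a number of a turn 0.15, either way. A call with a gripper value outside its range is refused whole. "grip" is the closure, from 0 (fully open) to 1 (shut), set as the call begins (left out, the last holds). The fingers move at their own pace and stop on an object; "grip_force" is the grip in N (left out, the last holds). Time passes only in rows, so rows that do not move let the fingers close. It gives the time, the measured TCP pose, the force and the opening at its end, in the units of the state.
- robot.get_state(): the state, without advancing time (a new reading comes with each control period).
- robot.snapshot(name): name is "side" or "top" or "wrist"; returns a dict with "img" (480x640x3 uint8, blue, green, red), "z_map" (480x640 float32, m along the optical axis (not along the pixel's ray), 0 where there is no reading), "camera_matrix" (3x3 intrinsics, pixels), "R" (3x3) and "t" (3): a world point X has camera coordinates R X + t; the wrist camera has in their place "mount" (4x4, takes a point from camera to tool coordinates, whose origin is the TCP and whose axes are the tool frame's). Camera axes: x right, y down, z forward; pixel columns grow to the right and rows downward; lengths in m; the calibration is good to about 2 mm. A picture is of the moment at which its call begins: read the wrist's pose just before it.
- robot.close_job(): hands the job in, once; it reports no verdict.
The state is a dict: "t": time; "qpos": joint angles; "qvel": joint speeds; "joint_efforts": joint torques, N m; "eef_pos": TCP position; "ee_rot": TCP orientation; "ft_force": force on the tool from outside, world axes, zero at the start; "ft_torque": the same for the moment, N m; "opening": opening from 0.0 (shut) to 1.0 (fully open).
Only numpy, scipy, OpenCV 4.12 (cv2) and the standard library are available. Lean on these libraries where they do the work, as an engineer would, in place of code of your own. Each camera call takes 0.05 s, during which the arm holds its last target.

## Task

Fit the steel chopping blade to the food processor: lower it over the drive spindle in the bowl, turn it until it drops over the spindle's square, and press it down until it clicks fully home. Then give it a light upward tug to check that the catch holds, and leave it fitted and let go. Be gentle - never force it - and do not knock the processor or disturb the other kitchen things.

Things in the scene. Friction and masses are not known exactly. Their poses are not given: they have to be found in the camera images.
- blade: Chopping blade, about 140 g, standing on its hub: black plastic hub, two thin curved steel knives (the only tool with standing steel knives). Origin: centre of the hub's flat underside; z up the hub. Hub 40 mm across, 60 mm high, a grip block above it (see its point). Knives 2.5 mm thick, 7 to 30 mm above the origin, sweeping a radius of 72 mm; their tips point about 106 degrees from +x and opposite.
- blade_grip (a point): Centre of the blade's black finger grip, 74 mm above the blade's origin, axes those of the blade: a block 24 mm wide along the blade's x, 34 mm along its y, from 56 to 92 mm above the origin. Pinch it across x, from above.
- blade_mouth (a point): Centre of the mouth of the hub's socket (same point as the blade's origin). The hub is a sleeve open at the bottom: a square socket with sides along the blade's x and y, 15.5 mm wide, not flared, 52 mm deep. Inside, above a land that ends 9 mm from the mouth, lies a groove for the spindle's two sprung balls.
- seat (a point): Fixed point on the processor: centre of the flat top of the boss in the bowl, where the hub's underside rests when the blade is home. 113 mm above the worktop, 8 mm above the bowl's floor; axes those of the processor. About 1 mm above the seat or lower the balls are out in the groove and hold the blade: it can be lifted about 1 mm and pulls off only at about 10 N. To push it down with more than about 25 N is forcing it.
- spindle_tip (a point): Top of the vertical steel drive spindle, 50 mm above the seat: a round nose 14.6 mm in diameter, its top 9 mm a cone down to 5 mm, over a square 14 mm wide that ends 36 mm above the seat. The square turns stiffly with the motor (0.08 N m) and stands turned by an unknown angle of 11 to 79 degrees from the axes reported here (the processor's).
- spindle_square (a point): Point on the spindle's axis at the top of its square, 36 mm above the seat (axes: the processor's). With the socket over about 6 degrees off the square the hub rides on its corners, its underside about 36 mm above the seat; turned (it fits every 90 degrees), it drops over it and slides freely to about 17 mm above the seat.
- catch (a point): Point on the spindle's axis at the height of its two sprung brass balls, 14 mm above the seat; the balls, 9 mm, stand out 2.5 mm from opposite sides of the square. The hub's mouth meets them when its underside is about 17 mm above the seat: pushing over them takes about 12 N, falling to 2 to 4 N from about 12 mm on and turning into a pull downward at about 4 mm: the click. The seat stops it.
- processor: White food processor, fixed: round motor base 216 mm across, 100 mm high, grey dial at its front (-x); on it a clear round open bowl, 166 mm inside at its floor, 174 mm at its rim, which is 198 mm above the worktop; the bowl's grey handle stands out 138 mm from the axis on the +y side. Origin: centre of its underside, on the spindle's axis; z up.
- dough_tool: Bystander: the dough tool, all white plastic, with the same hub and grip as the blade and two straight blunt paddles 62 mm long and 14 mm thick; 92 mm high. It stands near the blade, and the two may change places. Origin: centre of its underside.
- slicing_disc: Bystander: steel slicing disc lying flat, 168 mm across, 14 mm high with its black hub. Origin: centre of its underside.
- bowl_lid: Bystander: the bowl's clear lid lying on the worktop, 188 mm across, with an open feed tube, 91 mm high. Origin: centre of its underside.
- pusher: Bystander: grey plastic pusher standing upright, 68 mm across at its top, 95 mm high. Origin: centre of its underside.
- spatula: Bystander: kitchen spatula with a red handle, lying flat. Origin: on its underside.
- mug: Bystander: blue mug, 82 mm across and 95 mm high. Origin: centre of its underside.
Things that resemble listed ones, but are neither listed nor needed, are in the scene too. Leave any purple look-alike of the blade alone.

How it is judged:
By the outcome, as a careful person would: the job done as asked, in the order asked, and still so for the second after the job is handed in, with the robot touching nothing.
It also fails if it takes over 64 s, if anything falls off the work surface, if the arm or the gripper's body presses on something with over 40 N, if the wrist force passes 120 N, or if a joint passes its speed limit or range.

## Working session

There is one attempt and no reset: what is moved stays moved. The work goes in short steps, Python scripts to look and compute and a tool call to move; the robot and the scene stay as the last step left them, time stands still between calls to the robot, and variables do not carry over. Pictures are saved under pics/ and viewed, and the job is handed in when it is done.

Besides the shell and the picture viewer there is one more tool, called after ">>>" as name(argument=value, ...) on one line, values as JSON. servo_tool: Moves the arm, as the interface text tells. Its arguments: {"type":"object","properties":{"commands":{"type":"array","items":{"type":"object","properties":{"tx":{"type":"number"},"ty":{"type":"number"},"tz":{"type":"number"},"roll":{"type":"number"}}}},"grip":{"type":"number"},"grip_force":{"type":"number"}},"required":["commands"]}

```bash
ls; mkdir -p pics
python3 - <<'E'
from workcell import robot
import cv2,numpy as np,pickle
s=robot.get_state();print(s)
d={}
for n in("side","top","wrist"):
    a=robot.snapshot(n);d[n]=a;cv2.imwrite(f"pics/{n}0.png",a["img"])
    print(n,a["camera_matrix"].tolist(),{k:np.round(a[k],3).tolist() for k in("R","t","mount") if k in a})
pickle.dump((s,d),open("s0.pkl","wb"))
E
```

```text
pics
{'t': 0.0, 'qpos': array([-1.36487274e+00,  2.64757930e-01,  1.60536348e+00, -3.31804221e-05,
        1.27367840e+00, -3.68682610e-02]), 'qvel': array([ 1.25663801e-05, -8.23763452e-04,  2.17499108e-03, -2.22220590e-04,
        4.51900338e-04,  7.23249451e-05]), 'joint_efforts': array([ 1.13890944e-04, -5.15105081e+01, -3.67314577e+01,  9.06433661e-05,
        1.28935822e-02, -1.13034130e-05]), 'eef_pos': array([ 0.16222404, -0.65487029,  0.40336405]), 'ee_rot': array([-0.70182497, -0.08640918,  0.70197908, -0.08485596]), 'ft_force': array([-0.09165543,  0.72538363,  0.07235709]), 'ft_torque': array([0.0051032 , 0.02749274, 0.01658462]), 'opening': 1.0004609179963713}
side [[612.4727549786272, 0.0, 316.94615444800917], [0.0, 612.4727549786272, 234.204179698271], [0.0, 0.0, 1.0]] {'R': [[-0.786, -0.618, 0.0], [-0.475, 0.605, -0.639], [0.395, -0.503, -0.769]], 't': [0.471, 0.328, 1.469]}
top [[491.2381421646215, 0.0, 314.72945127341706], [0.0, 491.2381421646215, 235.6665419412116], [0.0, 0.0, 1.0]] {'R': [[0.012, -1.0, 0.014], [-0.994, -0.013, -0.105], [0.105, -0.013, -0.994]], 't': [0.022, 0.586, 1.448]}
wrist [[356.96862154403624, 0.0, 318.3138366631915], [0.0, 356.96862154403624, 240.6212158405181], [0.0, 0.0, 1.0]] {'mount': [[-0.0, -0.312, 0.95, 0.031], [1.0, -0.0, 0.0, 0.0], [0.0, 0.95, 0.312, -0.08], [0.0, 0.0, 0.0, 1.0]]}
```

View pics/side0.png

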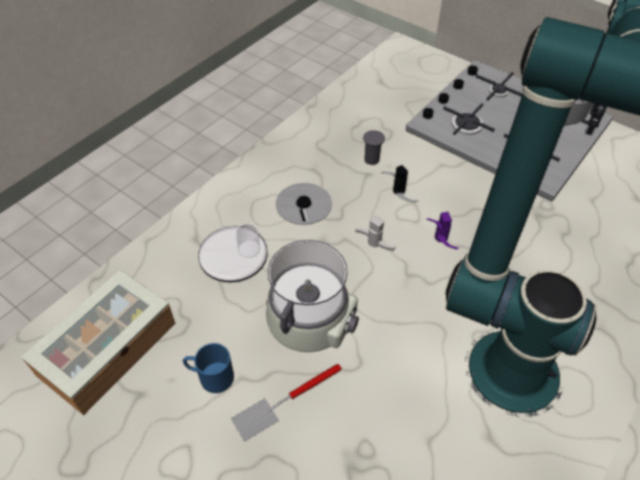

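View pics/top0.png

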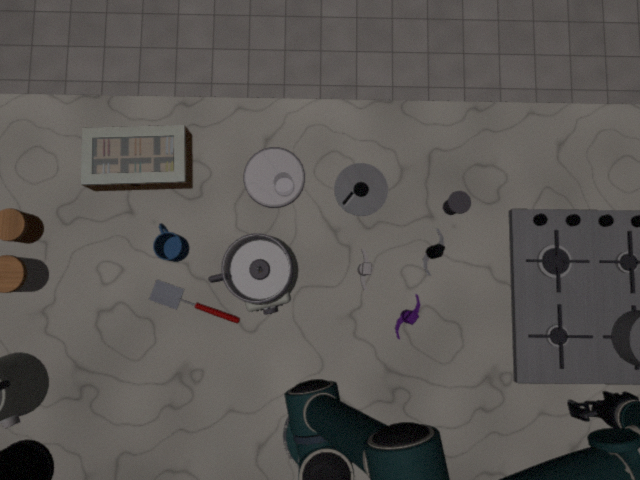

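View pics/wrist0.png

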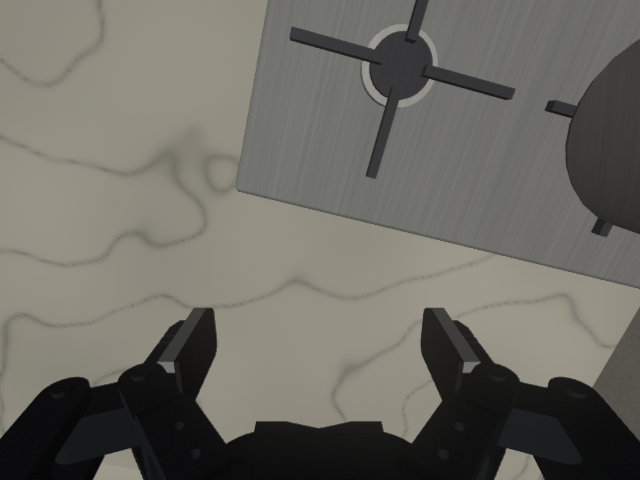

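Candidates for the blade are:
- The black hub with steel knives at side (400,180) / top (435,252), which is the blade by its description.
- The white dough tool at side (376,233) / top (365,268).
- The purple look-alike at side (444,227) / top (408,316).
- The black or grey pusher at side (373,148) / top (457,202).

I'll check this with a close crop and measure.

```bash
cat > h.py <<'E'
import numpy as np,cv2
from scipy.spatial.transform import Rotation as Rot
def Rt(a,s=None):
    if "R" in a: return np.array(a["R"]),np.array(a["t"])
    M=np.array(a["mount"]);W=np.eye(4);W[:3,:3]=Rot.from_quat(s["ee_rot"]).as_matrix();W[:3,3]=s["eef_pos"]
    C=np.linalg.inv(W@M);return C[:3,:3],C[:3,3]
def ray(a,u,v,z,s=None):
    R,t=Rt(a,s);K=a["camera_matrix"];d=R.T@np.linalg.inv(K)@np.array([u,v,1.]);o=-R.T@t
    return o+d*(z-o[2])/d[2]
def proj(a,X,s=None):
    R,t=Rt(a,s);p=a["camera_matrix"]@(R@np.array(X)+t);return p[:2]/p[2]
def pts(a,s=None):
    R,t=Rt(a,s);K=a["camera_matrix"];v,u=np.mgrid[:480,:640];z=a["z_map"].astype(float)
    p=np.stack([(u-K[0,2])/K[0,0]*z,(v-K[1,2])/K[1,1]*z,z],-1)
    P=(p-t)@R;P[z<=0]=np.nan;return P
E
python3 - <<'E'
from h import *
import pickle
s,d=pickle.load(open("s0.pkl","rb"))
side,top=d["side"],d["top"]
a=cv2.resize(side["img"][120:280,330:490],None,fx=2.4,fy=2.4,interpolation=cv2.INTER_CUBIC)
b=cv2.resize(top["img"][200:360,330:490],None,fx=2.4,fy=2.4,interpolation=cv2.INTER_CUBIC)
cv2.imwrite("pics/c1.png",np.hstack([a,b]))
c=cv2.resize(side["img"][230:350,250:370],None,fx=3.2,fy=3.2,interpolation=cv2.INTER_CUBIC)
e=cv2.resize(top["img"][220:320,200:300],None,fx=3.84,fy=3.84,interpolation=cv2.INTER_CUBIC)
cv2.imwrite("pics/c2.png",np.hstack([c,e]))
for n,(u0,u1,v0,v1) in (("side",(385,415,160,200)),("top",(422,448,240,266))):
    A=d[n];im=A["img"].astype(int);m=np.zeros((480,640),bool);m[v0:v1,u0:u1]=(im.max(2)<50)[v0:v1,u0:u1]
    P=pts(A);Q=P[m];Q=Q[Q[:,2]>.08]
    print(n,m.sum(),len(Q),Q.mean(0),Q.max(0),Q.min(0))
    tp=Q[Q[:,2]>.086];print(len(tp),tp.mean(0),np.ptp(tp,axis=0))
# bowl
for n in("side","top"):
    P=pts(d[n])
    r=np.hypot(P[...,0]-.55,P[...,1]-.1)
    m=(P[...,2]>.19)&(P[...,2]<.21)&(r<.3); 
    v,u=np.where(m);print(n,m.sum(),np.nanmean(P[m],0),np.nanmin(P[m],0),np.nanmax(P[m],0), u.min() if len(u) else 0,)
    print([ (np.round(ray(d[n],*q,.163),3)) for q in ([(260,267)] if n=="top" else [(308,285)])])
R=Rot.from_quat(s["ee_rot"]).as_matrix();print(R)
E
```

```text
side 250 72 [ 0.54160415 -0.32237759  0.0903256 ] [ 0.55836413 -0.30773116  0.09970078] [ 0.52780969 -0.33755932  0.08082075]
63 [ 0.54169741 -0.32282697  0.09128082] [0.03055445 0.02982816 0.0134035 ]
top 198 105 [ 0.54195264 -0.32810464  0.0914559 ] [ 0.55977408 -0.31347116  0.09879758] [ 0.52444537 -0.34387064  0.08019833]
98 [ 0.54271317 -0.32871801  0.09205083] [0.03532871 0.02862543 0.01198152]
side 801 [0.48476727 0.19006669 0.19682482] [0.38941522 0.09290836 0.190008  ] [0.57684375 0.31412976 0.2048291 ] 267
[array([0.471, 0.197, 0.163])]
top 570 [0.47963513 0.20137457 0.19713686] [0.38998296 0.09553213 0.19006177] [0.57329354 0.31290341 0.20618624] 208
[array([0.484, 0.179, 0.163])]
[[-4.82355506e-04  2.40422456e-01 -9.70668229e-01]
 [ 2.15403298e-03 -9.70665840e-01 -2.40422935e-01]
 [-9.99997564e-01 -2.20682070e-03 -4.96718872e-05]]
```

```bash
ls pics
```

```text
c1.png
c2.png
side0.png
top0.png
wrist0.png
```

View pics/c1.png

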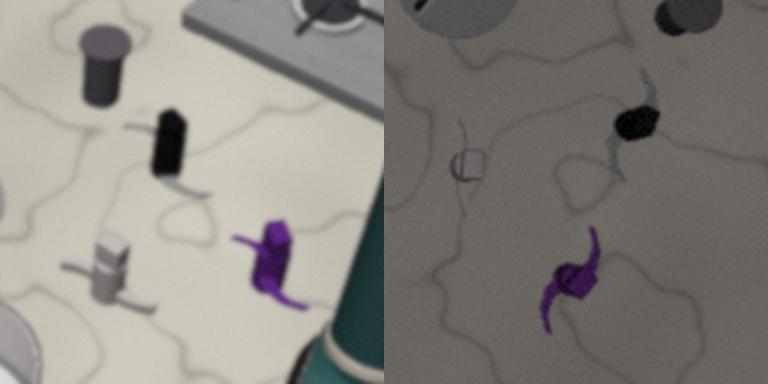

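View pics/c2.png

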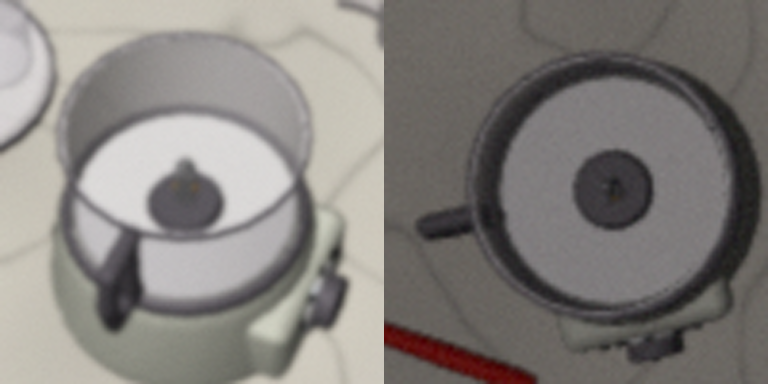

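The crop shows a black hub and grip with thin grey steel knives at side (400,180) / top (435,252). That makes it the blade, at about (0.542,-0.325) with its top at about 0.092. The bowl axis is near (0.48,0.19).

>>> servo_tool(commands=[{"ty":-10,"tz":-20},{"ty":-20,"tz":-40},{"ty":-20,"tz":-40},{"ty":-20,"tz":-40},{"ty":-20,"tz":-40},{"ty":-20,"tz":-40},{"ty":-20,"tz":-40},{"ty":-20,"tz":-40},{"ty":-20,"tz":-40},{"ty":-20,"tz":-40},{"ty":-10,"tz":-20},{"ty":0}], grip=0)

```text
schema error: expected keys tx, ty, tz, roll
```

```bash
cat > look.py <<'E'
from h import *
from workcell import robot
import pickle,sys
s=robot.get_state();a=robot.snapshot("wrist");pickle.dump((s,a),open("w.pkl","wb"));cv2.imwrite("pics/"+sys.argv[1]+".png",a["img"])
R=Rot.from_quat(s["ee_rot"]).as_matrix();print(s["t"],np.round(s["eef_pos"],4),np.round(s["ft_force"],2),np.round(s["ft_torque"],3),s["opening"],s["qpos"]);print(np.round(R,3))
E
python3 look.py w1
```

```text
0.15 [ 0.1622 -0.6549  0.4036] [ 0.23 -0.42 -0.23] [-0.01  -0.035  0.003] 1.0026640934938444 [-1.36488102e+00  2.64616619e-01  1.60504940e+00 -5.56339960e-07
  1.27372853e+00 -3.68868056e-02]
[[-0.     0.24  -0.971]
 [ 0.002 -0.971 -0.24 ]
 [-1.    -0.002 -0.   ]]
```

View pics/w1.png

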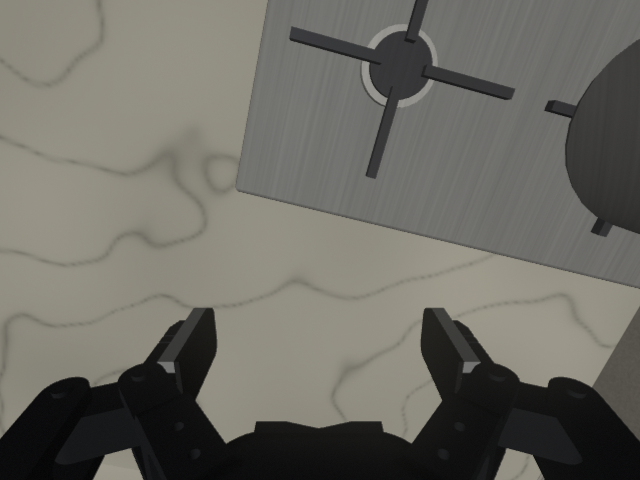

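Every row needs all four keys.

>>> servo_tool(commands=[{"tx":0,"ty":-10,"tz":-20,"roll":0},{"tx":0,"ty":-20,"tz":-40,"roll":0},{"tx":0,"ty":-20,"tz":-40,"roll":0},{"tx":0,"ty":-20,"tz":-40,"roll":0},{"tx":0,"ty":-20,"tz":-40,"roll":0},{"tx":0,"ty":-20,"tz":-40,"roll":0},{"tx":0,"ty":-20,"tz":-40,"roll":0},{"tx":0,"ty":-20,"tz":-40,"roll":0},{"tx":0,"ty":-20,"tz":-40,"roll":0},{"tx":0,"ty":-20,"tz":-40,"roll":0},{"tx":0,"ty":-10,"tz":-20,"roll":0},{"tx":0,"ty":0,"tz":0,"roll":0}], grip=0)

```text
t: 1.4
eef_pos: [0.5183, -0.3434, 0.4024]
ee_rot: [0.703, 0.088, -0.701, 0.082]
ft_force: [0.1, 0.1, 0.8]
opening: 1.0
```

```bash
python3 look.py w2
```

```text
1.4 [ 0.5183 -0.3434  0.4024] [0.07 0.08 0.76] [-0.063  0.01   0.063] 0.9998798254429033 [-0.62742825  0.16662306  1.72528719  0.00830013  1.25275622  0.69901132]
[[ 0.002  0.239 -0.971]
 [ 0.008 -0.971 -0.239]
 [-1.    -0.007 -0.004]]
```

View pics/w2.png

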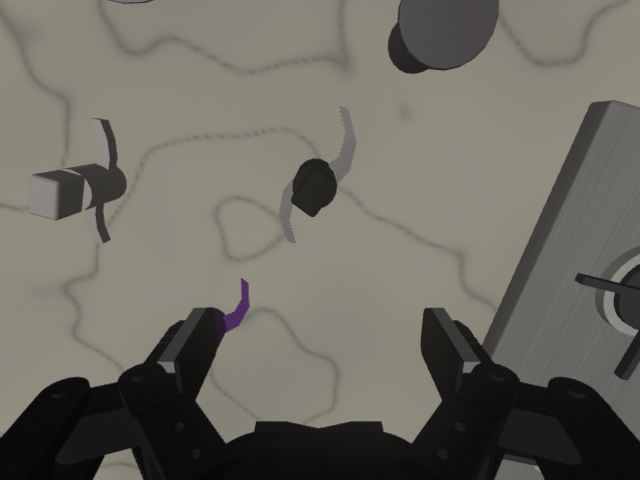

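The picture shows the blade with its grip at pixel (315,187) and steel knives. The white tool is at (75,190) and the purple one at (235,305). Next I'll measure the grip top.

Run:
```python
from h import *
import pickle
s,a=pickle.load(open("w.pkl","rb"))
P=pts(a,s)
sub=np.zeros((480,640),bool);sub[130:260,260:380]=1
m=sub&(P[...,2]>.086)&(P[...,2]<.1)
v,u=np.where(m);print(m.sum(),P[m].mean(0),P[m].min(0),P[m].max(0))
XY=(P[m][:,:2]*1000).astype(np.float32);print(cv2.minAreaRect(XY))
g=np.clip(a["img"][140:240,270:370].astype(float)*3,0,255).astype(np.uint8)
o=cv2.resize(g,None,fx=5,fy=5,interpolation=cv2.INTER_CUBIC)
mm=np.zeros((480,640,3),np.uint8);mm[m]=255
cv2.imwrite("pics/c3.png",cv2.resize(np.hstack([g,mm[140:240,270:370]]),None,fx=4,fy=4,interpolation=cv2.INTER_CUBIC))
# knives
k=sub&(P[...,2]>.02)&(P[...,2]<.035)&(a["img"].mean(2)>90);print(k.sum())
ks=np.zeros((480,640),bool);ks[95:250,270:370]=1
k=ks&(P[...,2]>.015)&(P[...,2]<.035)
Q=P[k];print("kn",len(Q),Q.mean(0),Q.min(0),Q.max(0))
for p in [(344,107),(293,242)]:print(ray(a,*p,.03,s),P[p[1],p[0]])
```

```text
1264 [ 0.54615434 -0.33078828  0.09168233] [ 0.52662095 -0.34719542  0.08651331] [ 0.56445206 -0.31440907  0.09408094]
((545.4061279296875, -330.8926086425781), (24.167612075805664, 34.04438400268555), 66.13541412353516)
714
kn 972 [ 0.58070522 -0.34922454  0.02933464] [ 0.54908132 -0.36016788  0.01526745] [ 0.61716042 -0.31318935  0.03419481]
[ 0.6165577  -0.34050977  0.03      ] [ 0.61651504 -0.34047496  0.03073168]
[ 0.48099783 -0.32384332  0.03      ] [ 0.47423298 -0.32381983  0.00999294]
```

View pics/c3.png

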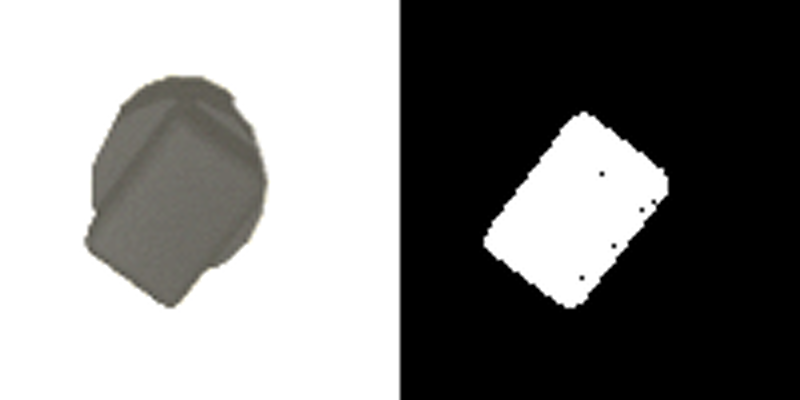

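The grip top measures 24.2 x 34.0 mm at 92 mm height, centred at (0.5455,-0.3308). Its narrow axis is at 66°, so I'll roll +0.658. I'll grip at about 82 mm so the fingertips clear the 60 mm hub.

>>> servo_tool(commands=[{"tx":0,"ty":-3,"tz":-15,"roll":0},{"tx":0,"ty":-2,"tz":-14,"roll":0},{"tx":15,"ty":0,"tz":0,"roll":0.132},{"tx":20,"ty":0,"tz":0,"roll":0.132},{"tx":20,"ty":0,"tz":0,"roll":0.132},{"tx":15,"ty":0,"tz":0,"roll":0.132},{"tx":10,"ty":0,"tz":0,"roll":0.132},{"tx":0,"ty":0,"tz":0,"roll":0}], grip=0)

```text
t: 2.25
eef_pos: [0.5467, -0.3344, 0.3207]
ee_rot: [0.69, -0.156, -0.688, -0.161]
ft_force: [-0.1, 1.3, 0.5]
opening: 0.998
```

```bash
python3 look.py w3
cat > meas.py <<'E'
from h import *
import pickle
s,a=pickle.load(open("w.pkl","rb"));P=pts(a,s)
R=Rot.from_quat(s["ee_rot"]).as_matrix()
m=(np.abs(P[...,0]-.5455)<.03)&(np.abs(P[...,1]+.331)<.03)&(P[...,2]>.086)&(P[...,2]<.1)
XY=(P[m][:,:2]*1000).astype(np.float32);r=cv2.minAreaRect(XY);print(r,P[m][:,2].mean())
G=s["eef_pos"]+R[:,0]*.155;T=np.array([r[0][0]/1000,r[0][1]/1000,.082])
print("grasp",G,"delta tool mm",1000*R.T@(T-G),"yaw y",np.degrees(np.arctan2(R[1,1],R[0,1])))
E
python3 meas.py
```

```text
2.25 [ 0.5467 -0.3344  0.3207] [-0.13  1.32  0.46] [ 0.022 -0.019  0.04 ] 0.9979193566882206 [-0.58976996  0.26261861  1.76548158  0.00806182  1.11356065  1.43030926]
[[ 0.004 -0.438 -0.899]
 [ 0.006 -0.899  0.438]
 [-1.    -0.007 -0.001]]
((545.5836181640625, -331.0715026855469), (23.9947566986084, 33.90242004394531), 66.77953338623047) 0.09160827831177158
grasp [ 0.54731076 -0.33344504  0.16570314] delta tool mm [83.70841827 -0.77817701  2.66959862] yaw y -115.94575541295367
```

View pics/w3.png

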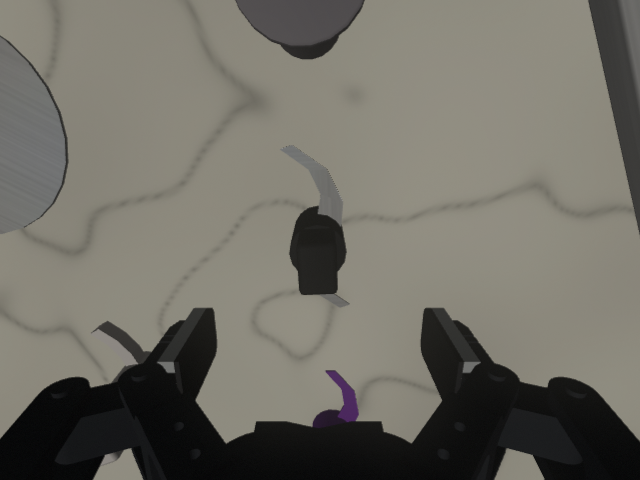

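Picture: the grip is at (318,265), centred between the fingers, and nothing is in the way. I'll make small corrections and descend.

>>> servo_tool(commands=[{"tx":10,"ty":-0.8,"tz":2.7,"roll":-0.045},{"tx":20,"ty":0,"tz":0,"roll":0},{"tx":20,"ty":0,"tz":0,"roll":0},{"tx":15,"ty":0,"tz":0,"roll":0},{"tx":10,"ty":0,"tz":0,"roll":0},{"tx":6,"ty":0,"tz":0,"roll":0},{"tx":0,"ty":0,"tz":0,"roll":0}], grip=0)

```text
t: 3.0
eef_pos: [0.5486, -0.3362, 0.2448]
ee_rot: [0.699, -0.137, -0.688, -0.138]
ft_force: [-0.3, -0.6, 0.3]
opening: 0.999
```

```bash
python3 look.py w4; python3 meas.py
```

```text
3.0 [ 0.5486 -0.3362  0.2448] [-0.31 -0.57  0.29] [ 0.003 -0.002 -0.059] 0.998845413049952 [-0.59056748  0.33937447  1.82009673  0.00875646  0.96886504  1.36545904]
[[ 0.015 -0.38  -0.925]
 [-0.001 -0.925  0.38 ]
 [-1.    -0.004 -0.014]]
((545.8211059570312, -331.11407470703125), (24.05478286743164, 34.72531509399414), 66.2514877319336) 0.0915331333202288
grasp [ 0.55088563 -0.33646277  0.08978245] delta tool mm [ 7.6979009  -2.98634604  6.82997128] yaw y -112.35157583620497
```

View pics/w4.png

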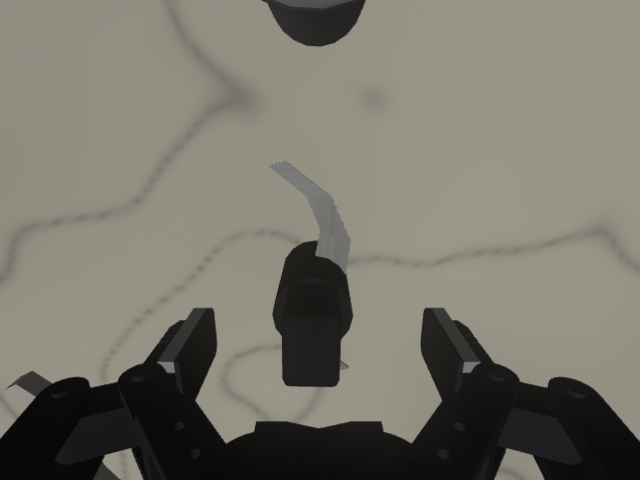

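>>> servo_tool(commands=[{"tx":2,"ty":-3,"tz":6,"roll":0.02},{"tx":5,"ty":0,"tz":1,"roll":0},{"tx":0,"ty":0,"tz":0,"roll":0},{"tx":0,"ty":0,"tz":0,"roll":0}], grip=0)

```text
t: 3.45
eef_pos: [0.5439, -0.3309, 0.2403]
ee_rot: [0.699, -0.144, -0.685, -0.144]
ft_force: [-0.5, -0.6, 0.2]
opening: 0.999
```

```bash
python3 look.py w5; python3 meas.py
```

```text
3.45 [ 0.5439 -0.3309  0.2403] [-0.49 -0.61  0.23] [-0.004  0.021 -0.029] 0.9987322808525153 [-0.58759774  0.33177798  1.84006754  0.00884285  0.95160368  1.38954479]
[[ 0.019 -0.4   -0.916]
 [-0.004 -0.917  0.4  ]
 [-1.    -0.004 -0.019]]
((545.7297973632812, -331.0400390625), (24.09800910949707, 34.55537414550781), 66.80923461914062) 0.0915357239669772
grasp [ 0.54688259 -0.33150147  0.08529545] delta tool mm [3.27091642 0.05090547 1.3039766 ] yaw y -113.57009160403359
```

>>> servo_tool(commands=[{"tx":2,"ty":0,"tz":1.3,"roll":0},{"tx":0,"ty":0,"tz":0,"roll":0},{"tx":0,"ty":0,"tz":0,"roll":0},{"tx":0,"ty":0,"tz":0,"roll":0},{"tx":0,"ty":0,"tz":0,"roll":0},{"tx":0,"ty":0,"tz":0,"roll":0},{"tx":0,"ty":0,"tz":0,"roll":0},{"tx":0,"ty":0,"tz":0,"roll":0}], grip=1, grip_force=60)

```text
t: 4.3
eef_pos: [0.5431, -0.3307, 0.2388]
ee_rot: [0.7, -0.145, -0.685, -0.144]
ft_force: [0.2, 0.9, 0.2]
opening: 0.268
```

```bash
python3 look.py w6
```

```text
4.3 [ 0.5431 -0.3307  0.2388] [0.18 0.93 0.2 ] [-0.026 -0.018  0.071] 0.26844733685655947 [-0.58807078  0.33171873  1.84331809  0.00887734  0.94691534  1.38901391]
[[ 0.02  -0.4   -0.916]
 [-0.005 -0.917  0.4  ]
 [-1.    -0.004 -0.021]]
```

View pics/w6.png

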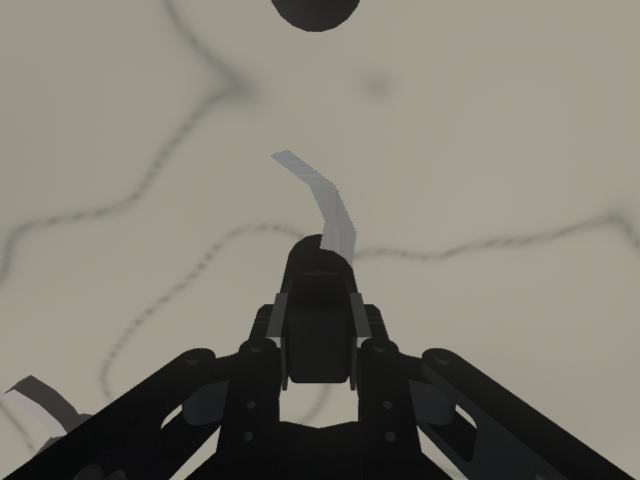

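The opening is 0.268 x 85 = 22.8 mm, so the grip block is held. Lifting.

>>> servo_tool(commands=[{"tx":-10,"ty":0,"tz":0,"roll":0},{"tx":-20,"ty":0,"tz":0,"roll":0},{"tx":-30,"ty":0,"tz":0,"roll":0},{"tx":-30,"ty":0,"tz":0,"roll":0},{"tx":-30,"ty":0,"tz":0,"roll":0},{"tx":-30,"ty":0,"tz":0,"roll":0},{"tx":-30,"ty":0,"tz":0,"roll":0},{"tx":-30,"ty":0,"tz":0,"roll":0},{"tx":-20,"ty":0,"tz":0,"roll":0},{"tx":-10,"ty":0,"tz":0,"roll":0},{"tx":0,"ty":0,"tz":0,"roll":0},{"tx":0,"ty":0,"tz":0,"roll":0}])

```text
t: 5.55
eef_pos: [0.5359, -0.3281, 0.4893]
ee_rot: [0.697, -0.144, -0.687, -0.145]
ft_force: [-0.3, -0.7, -1.8]
opening: 0.273
```

```bash
python3 look.py w7
python3 - <<'E'
from workcell import robot
import cv2
from h import *
import pickle
d={n:robot.snapshot(n) for n in("side","top")}
pickle.dump(d,open("s1.pkl","wb"))
cv2.imwrite("pics/st1.png",cv2.resize(np.hstack([d["side"]["img"][60:400,180:560],d["top"]["img"][120:460,180:560]]),None,fx=1.05,fy=1.05))
# bowl centre from dark boss & spindle
for n in d:
    P=pts(d[n]);r=np.hypot(P[...,0]-.48,P[...,1]-.19)
    for lo,hi in((.125,.17),):
        m=(r<.04)&(P[...,2]>lo)&(P[...,2]<hi);print(n,m.sum(),P[m].mean(0),P[m].max(0),P[m].min(0))
    m=(P[...,2]>.188)&(P[...,2]<.206)&(r<.11);X=P[m]
    A=np.c_[2*X[:,:2],np.ones(len(X))];c,*_=np.linalg.lstsq(A,(X[:,:2]**2).sum(1),rcond=None)
    print("rim",len(X),c[:2],np.sqrt(c[2]+c[0]**2+c[1]**2))
E
```

```text
5.55 [ 0.5359 -0.3281  0.4893] [-0.28 -0.73 -1.84] [ 0.002 -0.017 -0.045] 0.2733130985330067 [-0.59096272  0.13257495  1.60556413  0.00729953  1.39132087  1.39005296]
[[ 0.014 -0.4   -0.916]
 [-0.001 -0.917  0.4  ]
 [-1.    -0.005 -0.013]]
side 79 [0.48038051 0.18966782 0.14509715] [0.48952772 0.19759598 0.16564771] [0.47296046 0.17532071 0.12556393]
rim 834 [0.48178273 0.18908888] 0.08969924061885676
top 33 [0.48028636 0.18520781 0.1537833 ] [0.49038334 0.19334011 0.16640792] [0.4731762  0.17695973 0.12820612]
rim 574 [0.48028128 0.18784154] 0.0897515406365245
```

View pics/st1.png

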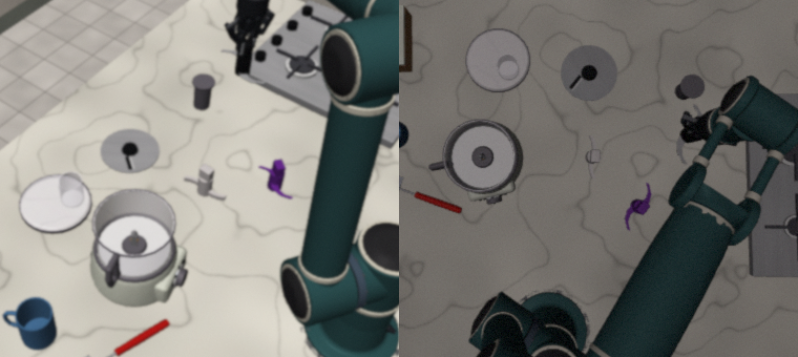

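View pics/w7.png

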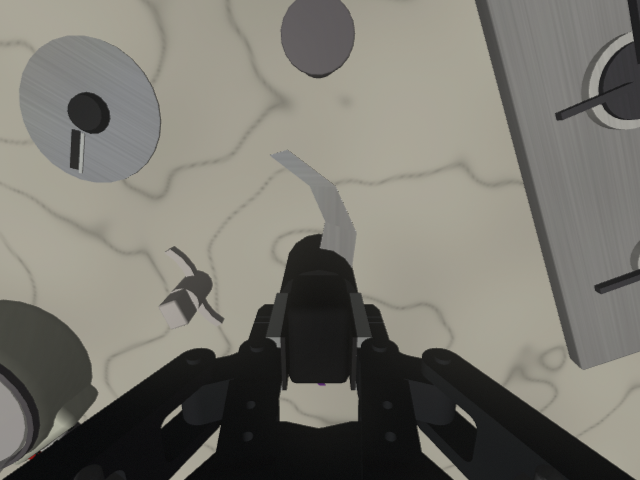

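The blade is held, with its mouth at about 0.25 m. Both cameras put the spindle axis near (0.481,0.188), and the rim radius is 89.7 mm. I'll roll to a mid-range wrist angle, then cross over.

>>> servo_tool(commands=[{"tx":0,"ty":0,"tz":0,"roll":-0.07},{"tx":0,"ty":0,"tz":0,"roll":-0.13},{"tx":0,"ty":0,"tz":0,"roll":-0.13},{"tx":0,"ty":0,"tz":0,"roll":-0.13},{"tx":0,"ty":0,"tz":0,"roll":-0.13},{"tx":0,"ty":0,"tz":0,"roll":-0.13},{"tx":0,"ty":0,"tz":0,"roll":-0.13},{"tx":0,"ty":0,"tz":0,"roll":-0.07},{"tx":0,"ty":0,"tz":0,"roll":0}])

```text
t: 6.6
eef_pos: [0.5346, -0.3271, 0.4711]
ee_rot: [-0.679, -0.197, 0.683, -0.185]
ft_force: [-0.7, -0.3, -1.3]
opening: 0.269
```

```bash
cat > to.py <<'E'
import sys;from h import *;from workcell import robot
s=robot.get_state();R=Rot.from_quat(s["ee_rot"]).as_matrix()
T=np.array([float(x) for x in sys.argv[1:4]]);d=T-s["eef_pos"];d=1000*R.T@d
print(s["t"],"tcp",np.round(s["eef_pos"],4),"delta tool mm",np.round(d,1),"yaw",np.degrees(np.arctan2(R[1,1],R[0,1])),"down",np.round(R[:,0],3),"q",np.round(s["qpos"],2))
E
python3 to.py .40 .13 .49
```

```text
6.6 tcp [ 0.5346 -0.3271  0.4711] delta tool mm [ -10.6 -460.8 -122.5] yaw -58.69345401356752 down [-0.01   0.015 -1.   ] q [-0.59  0.15  1.62  0.01  1.39  0.43]
```

The arm sags about 2 mm per row with the load, so I'll compensate upward.

>>> servo_tool(commands=[{"tx":-5,"ty":-20,"tz":-5,"roll":0},{"tx":-5,"ty":-40,"tz":-11,"roll":0},{"tx":-4,"ty":-40,"tz":-11,"roll":0},{"tx":-4,"ty":-40,"tz":-11,"roll":0},{"tx":-4,"ty":-40,"tz":-11,"roll":0},{"tx":-4,"ty":-40,"tz":-11,"roll":0},{"tx":-3,"ty":-40,"tz":-11,"roll":0},{"tx":-3,"ty":-40,"tz":-11,"roll":0},{"tx":-3,"ty":-40,"tz":-11,"roll":0},{"tx":-3,"ty":-40,"tz":-11,"roll":0},{"tx":-3,"ty":-20,"tz":-5,"roll":0},{"tx":-2,"ty":0,"tz":0,"roll":0}])

```text
t: 7.8
eef_pos: [0.4191, 0.0845, 0.5121]
ee_rot: [-0.676, -0.191, 0.691, -0.17]
ft_force: [1.3, -0.6, -1.8]
opening: 0.265
```

```bash
python3 to.py .40 .13 .49;python3 look.py w8
```

```text
7.8 tcp [0.4191 0.0845 0.5121] delta tool mm [ 23.7 -48.3  -6.2] yaw -60.39714319333411 down [-0.027  0.023 -0.999] q [ 0.13 -0.26  1.94  0.03  1.49  1.18]
7.8 [0.4191 0.0845 0.5121] [ 1.33 -0.63 -1.83] [-0.034 -0.03  -0.002] 0.2652523573752196 [ 0.12968591 -0.26138854  1.93604986  0.02673051  1.49083258  1.18115827]
[[-0.027  0.494 -0.869]
 [ 0.023 -0.869 -0.494]
 [-0.999 -0.034  0.012]]
```

View pics/w8.png

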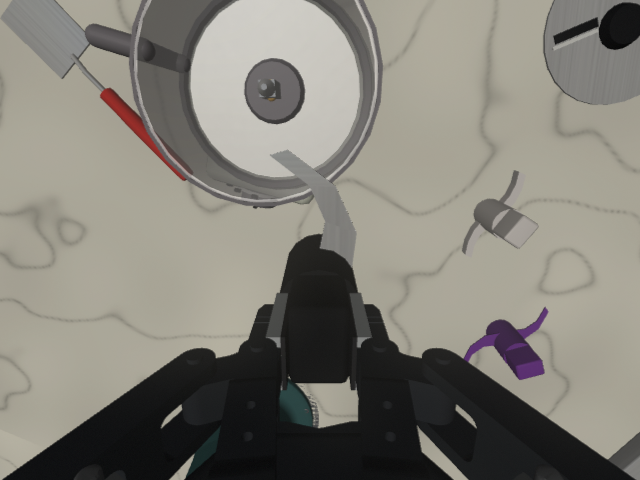

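The picture shows the bowl with the spindle at pixel (268,88) and the blade still held straight in the pads. The tool tilt has grown to about 2°, so I'll check whether the arm drifts while holding.

>>> servo_tool(commands=[{"tx":0,"ty":0,"tz":0,"roll":0},{"tx":0,"ty":0,"tz":0,"roll":0},{"tx":0,"ty":0,"tz":0,"roll":0},{"tx":0,"ty":0,"tz":0,"roll":0}])

```text
t: 8.25
eef_pos: [0.4205, 0.0806, 0.5107]
ee_rot: [-0.676, -0.188, 0.692, -0.169]
ft_force: [-0.7, -0.8, -0.4]
opening: 0.274
```

```bash
python3 to.py .40 .13 .49
```

```text
8.25 tcp [0.4205 0.0806 0.5107] delta tool mm [ 22.3 -52.4  -6.6] yaw -60.76931679325668 down [-0.029  0.02  -0.999] q [ 0.12 -0.26  1.94  0.02  1.49  1.18]
```

>>> servo_tool(commands=[{"tx":0,"ty":-10,"tz":0,"roll":0},{"tx":0,"ty":-10,"tz":0,"roll":0},{"tx":0,"ty":-10,"tz":0,"roll":0},{"tx":0,"ty":0,"tz":0,"roll":0}])

```text
t: 8.65
eef_pos: [0.405, 0.1078, 0.5114]
ee_rot: [-0.676, -0.187, 0.693, -0.167]
ft_force: [0.2, -0.1, -2.0]
opening: 0.27
```

```bash
python3 to.py .40 .13 .49
```

```text
8.65 tcp [0.405  0.1078 0.5114] delta tool mm [ 22.  -21.1  -6.7] yaw -60.985705590841796 down [-0.03   0.021 -0.999] q [ 0.19 -0.28  1.95  0.03  1.5   1.25]
```

>>> servo_tool(commands=[{"tx":0,"ty":0,"tz":0,"roll":-0.1},{"tx":0,"ty":0,"tz":0,"roll":-0.1},{"tx":0,"ty":0,"tz":0,"roll":-0.1},{"tx":0,"ty":0,"tz":0,"roll":0}])

```text
t: 9.05
eef_pos: [0.404, 0.1096, 0.5118]
ee_rot: [-0.642, -0.293, 0.655, -0.272]
ft_force: [-0.2, -1.1, -1.2]
opening: 0.264
```

```bash
python3 to.py .40 .13 .49
```

```text
9.05 tcp [0.404  0.1096 0.5118] delta tool mm [ 22.3 -16.1 -12.3] yaw -42.91239267776403 down [-0.029  0.02  -0.999] q [ 0.19 -0.28  1.95  0.03  1.49  0.94]
```

Slow moves do not drift, but fast ones do, so I'll use gentle rows from here. I'll lower a little for a better view of the spindle while staying above the rim.

>>> servo_tool(commands=[{"tx":5,"ty":0,"tz":0,"roll":0},{"tx":10,"ty":0,"tz":0,"roll":0},{"tx":10,"ty":0,"tz":0,"roll":0},{"tx":10,"ty":0,"tz":0,"roll":0},{"tx":5,"ty":0,"tz":0,"roll":0},{"tx":0,"ty":0,"tz":0,"roll":0},{"tx":0,"ty":0,"tz":0,"roll":0}])

```text
t: 9.75
eef_pos: [0.4021, 0.1107, 0.4665]
ee_rot: [-0.642, -0.291, 0.656, -0.27]
ft_force: [-0.2, 0.5, -1.5]
opening: 0.272
```

```bash
python3 look.py w9
```

```text
9.75 [0.4021 0.1107 0.4665] [-0.21  0.48 -1.5 ] [-0.012 -0.062 -0.021] 0.2724997006366281 [ 0.19827369 -0.26831944  2.02279409  0.02553119  1.4140783   0.94881036]
[[-0.031  0.728 -0.685]
 [ 0.019 -0.685 -0.728]
 [-0.999 -0.036  0.007]]
```

View pics/w9.png

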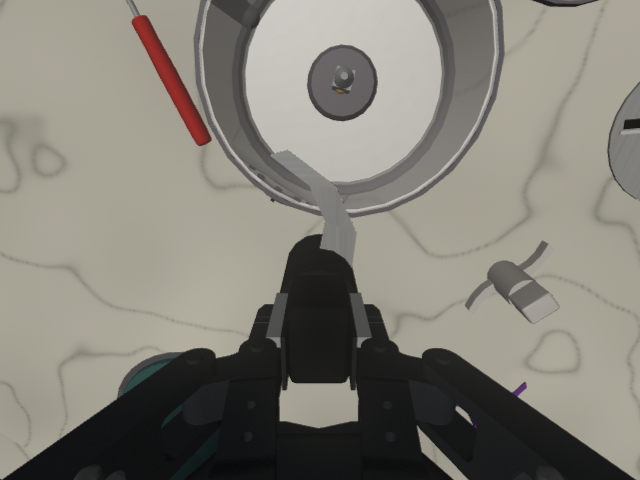

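Run:
```python
from h import *
import pickle
s,a=pickle.load(open("w.pkl","rb"));P=pts(a,s)
g=a["img"][40:125,300:385];g=np.clip(g.astype(float)*1.8,0,255).astype(np.uint8)
z=P[40:125,300:385,2];zi=np.clip((z-.10)/.07*255,0,255);zi=np.nan_to_num(zi).astype(np.uint8)
o=np.hstack([cv2.resize(g,None,fx=4.6,fy=4.6,interpolation=cv2.INTER_CUBIC),cv2.cvtColor(cv2.resize(zi,None,fx=4.6,fy=4.6,interpolation=cv2.INTER_NEAREST),cv2.COLOR_GRAY2BGR)])
cv2.imwrite("pics/c4.png",o)
for X in ([.481,.188,.163],[.481,.188,.149],[.481,.188,.113]):print(proj(a,X,s))
# boss disc ellipse
r=np.hypot(P[...,0]-.481,P[...,1]-.188)
m=(r<.06)&(P[...,2]>.109)&(P[...,2]<.118);print("boss",m.sum());c,rad=cv2.minEnclosingCircle((P[m][:,:2]*1000).astype(np.float32));print(c,rad,P[m][:,2].mean())
m=(r<.03)&(P[...,2]>.125)
for lo,hi in((.155,.168),(.145,.155),(.125,.145)):
    k=m&(P[...,2]>lo)&(P[...,2]<=hi);print(lo,k.sum(),P[k].mean(0),np.ptp(P[k],axis=0),P[k].max(0))
# white floor hole/ rim
k=(P[...,2]>.19)&(P[...,2]<.206)&(r<.11);X=P[k];A=np.c_[2*X[:,:2],np.ones(len(X))];c,*_=np.linalg.lstsq(A,(X[:,:2]**2).sum(1),rcond=None)
print("rim",len(X),c[:2],np.sqrt(c[2]+c[0]**2+c[1]**2))
```

```text
[339.67733393  74.38887032]
[339.28909995  76.73626903]
[338.45088741  81.80439577]
boss 3250
(482.7553405761719, 185.3542022705078) 28.218751907348633 0.11276921229318063
0.155 296 [0.4824818  0.18509647 0.15908709] [0.0142052  0.01321219 0.01005686] [0.48982172 0.19196197 0.16509581]
0.145 125 [0.48105657 0.18493137 0.15097459] [0.01846204 0.01846455 0.00963726] [0.49187246 0.19488359 0.15497023]
0.125 60 [0.47646131 0.18157227 0.13340982] [0.00703627 0.01146171 0.01957624] [0.4803102  0.18754824 0.14493774]
rim 7348 [0.48254793 0.18523678] 0.08840235047747343
```

View pics/c4.png

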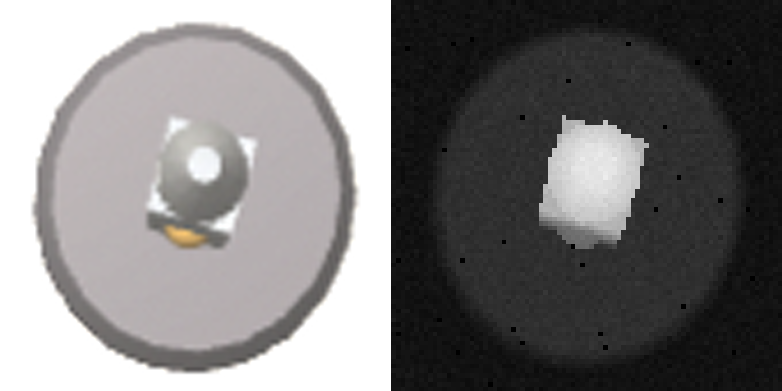

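The crop shows the square's four corners around the round nose and a brass ball on the face toward image-bottom. Measuring the square's angle.

Run:
```python
from h import *
import pickle
s,a=pickle.load(open("w.pkl","rb"));P=pts(a,s)
r=np.hypot(P[...,0]-.4825,P[...,1]-.1852)
k=(r<.013)&(P[...,2]>.140)
# horizontal projection of everything above square's flank
XY=(P[k][:,:2]*1000).astype(np.float32);print(cv2.minAreaRect(XY))
k=(r<.013)&(P[...,2]>.1455)&(P[...,2]<.152)
XY=(P[k][:,:2]*1000).astype(np.float32);print(k.sum(),cv2.minAreaRect(XY))
# corners from crop pixels
C=[(300+x/4.6,40+y/4.6) for x,y in((175,117),(256,141),(232,245),(148,215))]
W=np.array([ray(a,u,v,.149,s)[:2] for u,v in C[:2]]+[ray(a,u,v,.149,s)[:2] for u,v in C[2:]])*1000
print(W);e=np.roll(W,-1,0)-W;print(np.hypot(*e.T),np.degrees(np.arctan2(e[:,1],e[:,0]))%90,W.mean(0))
```

```text
((482.6852722167969, 185.46502685546875), (14.39966869354248, 14.268508911132812), 30.37710952758789)
73 ((482.76739501953125, 185.38137817382812), (14.465386390686035, 13.929917335510254), 31.24265480041504)
[[485.37917256 194.17070198]
 [492.33553671 182.81614192]
 [479.46280299 174.03094291]
 [472.65893059 186.6107909 ]]
[13.31604432 15.58483222 14.30193186 14.79718931] [31.49369272 34.31219511 28.40695628 30.72391881] [482.45911071 184.40714443]
```

The square stands at about 31° (mod 90) with its axis at (0.4827,0.1854), and two methods agree. I'll turn the blade to tool yaw 31°, which also keeps joint 6 near zero and the blade nearly vertical.

>>> servo_tool(commands=[{"tx":0,"ty":0,"tz":0,"roll":-0.1},{"tx":0,"ty":0,"tz":0,"roll":-0.1},{"tx":0,"ty":0,"tz":0,"roll":-0.1},{"tx":0,"ty":0,"tz":0,"roll":-0.1},{"tx":0,"ty":0,"tz":0,"roll":-0.1},{"tx":0,"ty":0,"tz":0,"roll":-0.1},{"tx":0,"ty":0,"tz":0,"roll":-0.1},{"tx":0,"ty":0,"tz":0,"roll":-0.1},{"tx":0,"ty":0,"tz":0,"roll":-0.1},{"tx":0,"ty":0,"tz":0,"roll":-0.1},{"tx":0,"ty":0,"tz":0,"roll":-0.1},{"tx":0,"ty":0,"tz":0,"roll":-0.1}])

```text
t: 11.0
eef_pos: [0.4043, 0.1108, 0.474]
ee_rot: [0.366, 0.616, -0.36, 0.597]
ft_force: [-0.3, -0.7, -1.0]
opening: 0.27
```

```bash
cat > st.py <<'E'
from h import *;from workcell import robot
s=robot.get_state();R=Rot.from_quat(s["ee_rot"]).as_matrix();Rg=Rot.from_quat([0.7,-0.145,-0.685,-0.144]).as_matrix()
b=R@[.2389,.0002,.0025]+s["eef_pos"]
ax=R@(Rg.T@[0,0,-1]);D=np.array([.4827,.1854,b[2]])-b
print("t",s["t"],"tcp",np.round(s["eef_pos"],4),"mouth",np.round(b,4),"above seat mm",round(1000*(b[2]-.113),1),"delta tool mm",np.round(1000*R.T@D,1),"yaw",round(np.degrees(np.arctan2(R[1,1],R[0,1])),1),"blade down",np.round(ax,3),"tool down",np.round(R[:,0],3))
print("F",np.round(s["ft_force"],1),"T",np.round(s["ft_torque"],3),"open",round(s["opening"],3),"q",np.round(s["qpos"],2))
E
python3 st.py
```

```text
t 11.0 tcp [0.4043 0.1108 0.474 ] mouth [0.4013 0.1139 0.2352] above seat mm 122.2 delta tool mm [ 1.000e-01  1.055e+02 -2.450e+01] yaw 28.2 blade down [-0.006  0.005 -1.   ] tool down [-0.019  0.022 -1.   ]
F [-0.3 -0.7 -1. ] T [-0.052 -0.018  0.046] open 0.27 q [ 0.2  -0.27  2.01  0.03  1.42 -0.3 ]
```

>>> servo_tool(commands=[{"tx":0,"ty":5,"tz":-1,"roll":-0.02},{"tx":0,"ty":10,"tz":-2,"roll":-0.02},{"tx":0,"ty":10,"tz":-2.5,"roll":0},{"tx":0,"ty":10,"tz":-2.5,"roll":0},{"tx":0,"ty":10,"tz":-2.5,"roll":0},{"tx":0,"ty":10,"tz":-2.5,"roll":0},{"tx":0,"ty":10,"tz":-2.5,"roll":0},{"tx":0,"ty":10,"tz":-2.5,"roll":0},{"tx":0,"ty":10,"tz":-2.5,"roll":0},{"tx":0,"ty":10,"tz":-2,"roll":0},{"tx":0,"ty":5,"tz":-1,"roll":0},{"tx":0,"ty":0,"tz":0,"roll":0}])

```text
t: 12.2
eef_pos: [0.4871, 0.189, 0.475]
ee_rot: [0.356, 0.623, -0.347, 0.604]
ft_force: [-0.3, -0.3, -1.0]
opening: 0.267
```

```bash
python3 st.py; python3 look.py w10
```

```text
t 12.2 tcp [0.4871 0.189  0.475 ] mouth [0.4846 0.1924 0.2361] above seat mm 123.1 delta tool mm [-0.1 -5.2  5. ] yaw 30.4 blade down [-0.003  0.006 -1.   ] tool down [-0.017  0.023 -1.   ]
F [-0.3 -0.3 -1. ] T [-0.014 -0.083 -0.009] open 0.267 q [ 0.31 -0.06  1.83  0.03  1.38 -0.22]
12.2 [0.4871 0.189  0.475 ] [-0.34 -0.27 -0.96] [-0.014 -0.083 -0.009] 0.26675901846778927 [ 0.31350307 -0.0615119   1.83179933  0.02719316  1.38015763 -0.22202376]
[[-0.017  0.863  0.506]
 [ 0.023  0.506 -0.862]
 [-1.    -0.003 -0.028]]
```

View pics/w10.png

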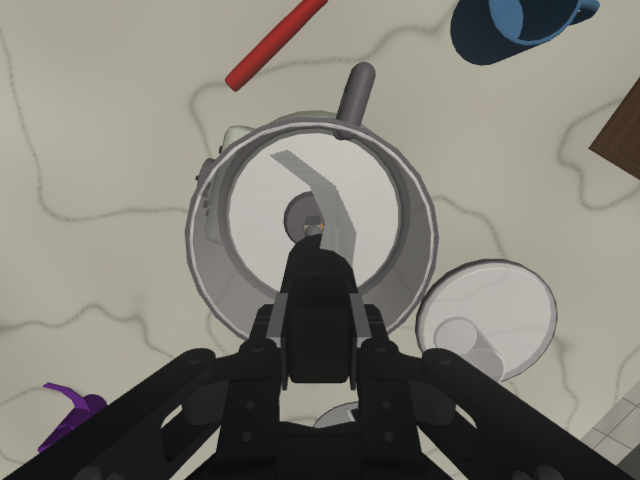

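The picture shows the blade over the bowl, with the spindle peeking out at (312,225). This view has a different camera heading, so it serves as an independent check of the axis.

```bash
cat > ax.py <<'E'
from h import *
import pickle
s,a=pickle.load(open("w.pkl","rb"));P=pts(a,s);r=np.hypot(P[...,0]-.4827,P[...,1]-.1854)
def fit(X):
    A=np.c_[2*X[:,:2],np.ones(len(X))];c,*_=np.linalg.lstsq(A,(X[:,:2]**2).sum(1),rcond=None);return c[:2],np.sqrt(c[2]+c[0]**2+c[1]**2)
k=(P[...,2]>.1955)&(P[...,2]<.2005)&(r<.11)&(r>.075);print("rim",fit(P[k]),k.sum(),P[k][:,2].mean())
k=(P[...,2]>.109)&(P[...,2]<.117)&(r<.04)
e=k&~cv2.erode(k.astype(np.uint8),np.ones((3,3))).astype(bool);X=P[e];X=X[np.abs(np.hypot(X[:,0]-.483,X[:,1]-.186)-.028)<.005];print("boss",fit(X),len(X))
R=Rot.from_quat(s["ee_rot"]).as_matrix();print("cam", s["eef_pos"])
E
python3 ax.py;python3 - <<'E'
E
python3 st.py|head -1
```

```text
rim (array([0.48258679, 0.1859545 ]), np.float64(0.08910679626064688)) 5416 0.1978655558816074
boss (array([0.4807015 , 0.18569481]), np.float64(0.0252991657695342)) 109
cam [0.48714716 0.18899796 0.47502412]
t 12.25 tcp [0.4869 0.1888 0.475 ] mouth [0.4844 0.1921 0.2361] above seat mm 123.1 delta tool mm [-0.1 -4.8  4.9] yaw 30.4 blade down [-0.004  0.006 -1.   ] tool down [-0.017  0.023 -1.   ]
```

The rim fit gives (0.4826,0.1860), which agrees to 1 mm. Centring and starting down.

>>> servo_tool(commands=[{"tx":0,"ty":-3,"tz":3,"roll":-0.01},{"tx":0,"ty":-2,"tz":2,"roll":0},{"tx":5,"ty":0,"tz":0,"roll":0},{"tx":8,"ty":0,"tz":0,"roll":0},{"tx":8,"ty":0,"tz":0,"roll":0},{"tx":8,"ty":0,"tz":0,"roll":0},{"tx":8,"ty":0,"tz":0,"roll":0},{"tx":8,"ty":0,"tz":0,"roll":0},{"tx":6,"ty":0,"tz":0,"roll":0},{"tx":0,"ty":0,"tz":0,"roll":0}])

```text
t: 13.25
eef_pos: [0.4824, 0.1812, 0.4181]
ee_rot: [0.352, 0.625, -0.345, 0.606]
ft_force: [-0.5, 0.1, -2.1]
opening: 0.271
```

```bash
python3 st.py
```

```text
t 13.25 tcp [0.4824 0.1812 0.4181] mouth [0.4793 0.1842 0.1792] above seat mm 66.2 delta tool mm [-0.   3.5  0.8] yaw 30.9 blade down [-0.006  0.005 -1.   ] tool down [-0.019  0.021 -1.   ]
F [-0.5  0.1 -2.1] T [ 0.012 -0.024 -0.041] open 0.271 q [ 0.3  -0.05  1.92  0.03  1.28 -0.25]
```

>>> servo_tool(commands=[{"tx":0,"ty":3.5,"tz":0.8,"roll":0},{"tx":4,"ty":0,"tz":0,"roll":0},{"tx":4,"ty":0,"tz":0,"roll":0},{"tx":3,"ty":0,"tz":0,"roll":0},{"tx":0,"ty":0,"tz":0,"roll":0},{"tx":0,"ty":0,"tz":0,"roll":0}])

```text
t: 13.85
eef_pos: [0.4865, 0.1829, 0.407]
ee_rot: [0.352, 0.624, -0.345, 0.606]
ft_force: [0.8, 0.2, -0.5]
opening: 0.269
```

```bash
python3 st.py; python3 look.py w11 >/dev/null;python3 - <<'E'
from workcell import robot
import cv2,numpy as np
d={n:robot.snapshot(n)["img"] for n in("side","top")}
cv2.imwrite("pics/st2.png",cv2.resize(np.hstack([d["side"][190:350,230:390],d["top"][190:350,180:340]]),None,fx=2.4,fy=2.4,interpolation=cv2.INTER_CUBIC))
E
```

```text
t 13.85 tcp [0.4865 0.1829 0.407 ] mouth [0.4838 0.1861 0.1681] above seat mm 55.1 delta tool mm [ 0.  -1.3  0.1] yaw 30.9 blade down [-0.004  0.005 -1.   ] tool down [-0.018  0.022 -1.   ]
F [ 0.8  0.2 -0.5] T [-0.014 -0.017 -0.026] open 0.269 q [ 0.3  -0.03  1.93  0.03  1.26 -0.25]
```

View pics/st2.png

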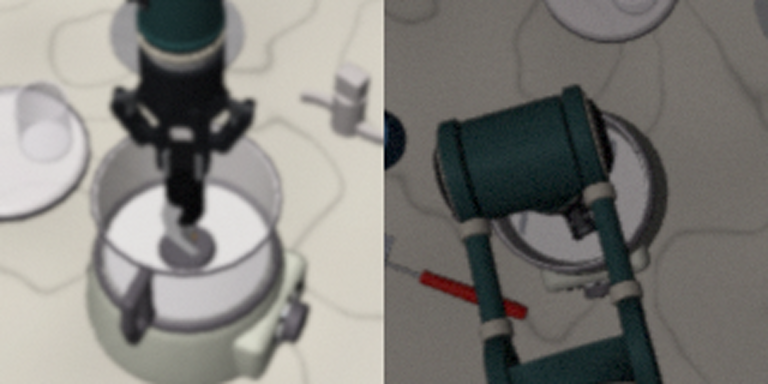

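View pics/w11.png

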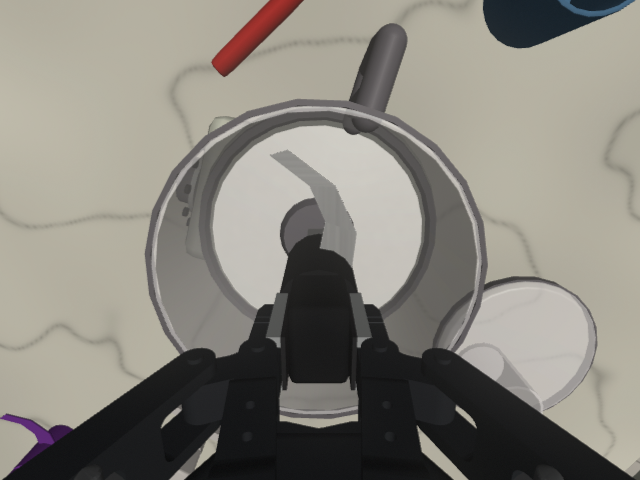

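Both views show the hub directly above the spindle. Descending in small steps while watching the force.

>>> servo_tool(commands=[{"tx":0,"ty":-1,"tz":0,"roll":0},{"tx":2,"ty":0,"tz":0,"roll":0},{"tx":2,"ty":0,"tz":0,"roll":0},{"tx":2,"ty":0,"tz":0,"roll":0},{"tx":0,"ty":0,"tz":0,"roll":0}])

```text
t: 14.5
eef_pos: [0.4854, 0.1825, 0.4011]
ee_rot: [0.352, 0.624, -0.345, 0.606]
ft_force: [-0.8, -0.3, -1.1]
opening: 0.268
```

```bash
python3 st.py; python3 look.py w12 >/dev/null; python3 ax.py
```

```text
t 14.5 tcp [0.4854 0.1825 0.4011] mouth [0.4829 0.1858 0.1622] above seat mm 49.2 delta tool mm [-0.  -0.4  0.2] yaw 30.9 blade down [-0.003  0.006 -1.   ] tool down [-0.017  0.022 -1.   ]
F [-0.8 -0.3 -1.1] T [-0.02  -0.015 -0.007] open 0.268 q [ 0.3  -0.03  1.94  0.03  1.24 -0.25]
rim (array([0.4824833 , 0.18609603]), np.float64(0.08890880838877716)) 10254 0.19781867233498662
boss (array([0.47938285, 0.18592013]), np.float64(0.024319157271191067)) 123
cam [0.48543382 0.18248891 0.40110598]
```

>>> servo_tool(commands=[{"tx":2,"ty":-0.3,"tz":0,"roll":0},{"tx":2,"ty":0,"tz":0,"roll":0},{"tx":2,"ty":0,"tz":0,"roll":0},{"tx":0,"ty":0,"tz":0,"roll":0}])

```text
t: 14.95
eef_pos: [0.4852, 0.1825, 0.3947]
ee_rot: [0.353, 0.624, -0.344, 0.606]
ft_force: [-0.3, -0.4, -2.2]
opening: 0.268
```

```bash
python3 st.py
```

```text
t 14.95 tcp [0.4852 0.1825 0.3947] mouth [0.4827 0.1858 0.1558] above seat mm 42.8 delta tool mm [-0.  -0.2  0.3] yaw 30.9 blade down [-0.003  0.006 -1.   ] tool down [-0.016  0.022 -1.   ]
F [-0.3 -0.4 -2.2] T [-0.038 -0.045 -0.029] open 0.268 q [ 0.3  -0.02  1.94  0.03  1.23 -0.25]
```

>>> servo_tool(commands=[{"tx":2,"ty":0,"tz":0,"roll":0},{"tx":2,"ty":0,"tz":0,"roll":0},{"tx":0,"ty":0,"tz":0,"roll":0}])

```text
t: 15.25
eef_pos: [0.4849, 0.1827, 0.3903]
ee_rot: [0.353, 0.624, -0.344, 0.606]
ft_force: [1.2, 0.8, -1.2]
opening: 0.27
```

```bash
python3 st.py
```

```text
t 15.25 tcp [0.4849 0.1827 0.3903] mouth [0.4823 0.1861 0.1514] above seat mm 38.4 delta tool mm [-0.  -0.   0.8] yaw 30.9 blade down [-0.004  0.006 -1.   ] tool down [-0.017  0.023 -1.   ]
F [ 1.2  0.8 -1.2] T [0.034 0.043 0.002] open 0.27 q [ 0.3  -0.02  1.95  0.03  1.22 -0.25]
```

The socket is over the nose with no contact force. Next comes the square at 36 mm.

>>> servo_tool(commands=[{"tx":2,"ty":0,"tz":0,"roll":0},{"tx":2,"ty":0,"tz":0,"roll":0},{"tx":2,"ty":0,"tz":0,"roll":0}])

```text
t: 15.55
eef_pos: [0.4848, 0.1829, 0.3841]
ee_rot: [0.353, 0.624, -0.344, 0.606]
ft_force: [-0.1, -0.3, -0.8]
opening: 0.273
```

```bash
python3 st.py
```

```text
t 15.55 tcp [0.4848 0.1829 0.3841] mouth [0.4823 0.1862 0.1452] above seat mm 32.2 delta tool mm [-0.  -0.1  0.9] yaw 30.9 blade down [-0.003  0.006 -1.   ] tool down [-0.017  0.023 -1.   ]
F [-0.1 -0.3 -0.8] T [ 0.048  0.067 -0.049] open 0.273 q [ 0.3  -0.02  1.96  0.03  1.21 -0.25]
```

It went over the square without contact: 32 mm with no force, so the measured angle was right. Sliding to about 19 mm.

>>> servo_tool(commands=[{"tx":3,"ty":0,"tz":0,"roll":0},{"tx":3,"ty":0,"tz":0,"roll":0},{"tx":3,"ty":0,"tz":0,"roll":0},{"tx":2,"ty":0,"tz":0,"roll":0},{"tx":0,"ty":0,"tz":0,"roll":0}])

```text
t: 16.05
eef_pos: [0.4846, 0.183, 0.3715]
ee_rot: [0.352, 0.624, -0.345, 0.606]
ft_force: [0.2, -0.1, -1.1]
opening: 0.271
```

```bash
python3 st.py; python3 look.py w13|head -1
```

```text
t 16.05 tcp [0.4846 0.183  0.3715] mouth [0.482  0.1862 0.1326] above seat mm 19.6 delta tool mm [-0.   0.1  1. ] yaw 30.9 blade down [-0.004  0.006 -1.   ] tool down [-0.017  0.022 -1.   ]
F [ 0.2 -0.1 -1.1] T [-0.01  -0.007 -0.031] open 0.271 q [ 0.3  -0.01  1.97  0.03  1.19 -0.25]
16.05 [0.4846 0.183  0.3715] [ 0.23 -0.15 -1.07] [-0.01  -0.007 -0.031] 0.2710916234048651 [ 0.3040906  -0.00717371  1.97084167  0.02821476  1.18761547 -0.246563  ]
```

View pics/w13.png

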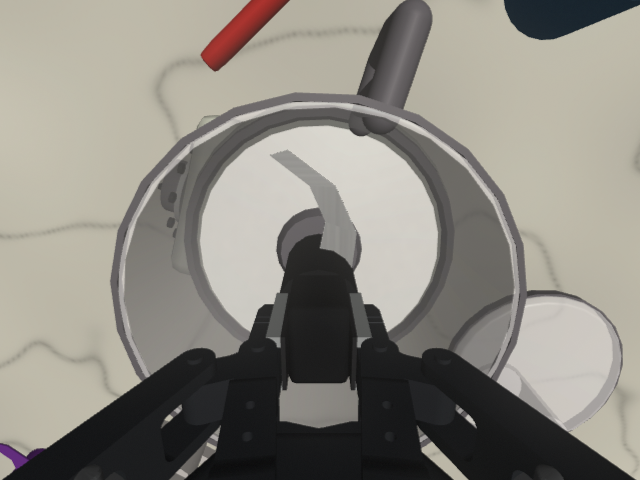

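The blade still sits straight in the pads. Now I'll press over the balls, watching Fz and keeping it well under 25 N.

>>> servo_tool(commands=[{"tx":1.5,"ty":0,"tz":0,"roll":0},{"tx":1.5,"ty":0,"tz":0,"roll":0},{"tx":1.5,"ty":0,"tz":0,"roll":0}])

```text
t: 16.4
eef_pos: [0.4848, 0.1831, 0.3679]
ee_rot: [0.352, 0.624, -0.344, 0.606]
ft_force: [-1.9, -1.0, 5.4]
opening: 0.268
```

```bash
python3 st.py
```

```text
t 16.4 tcp [0.4848 0.1831 0.3679] mouth [0.4824 0.1864 0.129 ] above seat mm 16.0 delta tool mm [-0.  -0.2  1. ] yaw 30.9 blade down [-0.003  0.006 -1.   ] tool down [-0.016  0.022 -1.   ]
F [-1.9 -1.   5.4] T [-0.25   0.475  0.038] open 0.268 q [ 0.3  -0.    1.97  0.03  1.18 -0.25]
```

>>> servo_tool(commands=[{"tx":1.5,"ty":0,"tz":0,"roll":0}])

```text
t: 16.5
eef_pos: [0.4848, 0.1831, 0.3675]
ee_rot: [0.352, 0.624, -0.344, 0.606]
ft_force: [-1.8, -1.7, 8.4]
opening: 0.27
```

>>> servo_tool(commands=[{"tx":1.5,"ty":0,"tz":0,"roll":0}])

```text
t: 16.6
eef_pos: [0.4848, 0.1831, 0.3674]
ee_rot: [0.352, 0.624, -0.344, 0.607]
ft_force: [-4.5, -1.8, 7.7]
opening: 0.269
```

>>> servo_tool(commands=[{"tx":1.5,"ty":0,"tz":0,"roll":0}])

```text
t: 16.7
eef_pos: [0.4848, 0.1831, 0.3674]
ee_rot: [0.352, 0.624, -0.344, 0.607]
ft_force: [-3.3, -0.7, 7.8]
opening: 0.269
```

```bash
python3 st.py
```

```text
t 16.7 tcp [0.4848 0.1831 0.3674] mouth [0.4826 0.1863 0.1285] above seat mm 15.5 delta tool mm [-0.  -0.4  0.9] yaw 31.0 blade down [-0.002  0.005 -1.   ] tool down [-0.015  0.022 -1.   ]
F [-3.3 -0.7  7.8] T [-0.352  0.898  0.013] open 0.269 q [ 0.3  -0.    1.98  0.03  1.18 -0.25]
```

1.5 mm per row yields about 9 N (baseline about -1). I'll raise it to 2.3 mm, or about 14 N.

>>> servo_tool(commands=[{"tx":2.3,"ty":-0.3,"tz":0,"roll":0},{"tx":2.3,"ty":0,"tz":0,"roll":0}])

```text
t: 16.9
eef_pos: [0.4847, 0.1831, 0.3665]
ee_rot: [0.353, 0.623, -0.344, 0.607]
ft_force: [-3.2, -0.8, 7.8]
opening: 0.274
```

```bash
python3 st.py
```

```text
t 16.9 tcp [0.4847 0.1831 0.3665] mouth [0.4829 0.1864 0.1276] above seat mm 14.6 delta tool mm [-0.  -0.6  0.8] yaw 31.0 blade down [-0.     0.006 -1.   ] tool down [-0.014  0.022 -1.   ]
F [-3.2 -0.8  7.8] T [-0.464  0.858  0.011] open 0.274 q [ 0.3  -0.    1.98  0.03  1.17 -0.25]
```

>>> servo_tool(commands=[{"tx":2.3,"ty":-0.3,"tz":0,"roll":0},{"tx":2.3,"ty":0,"tz":0,"roll":0}])

```text
t: 17.1
eef_pos: [0.4844, 0.183, 0.3644]
ee_rot: [0.353, 0.623, -0.344, 0.607]
ft_force: [-2.8, -0.9, 3.7]
opening: 0.267
```

>>> servo_tool(commands=[{"tx":2.3,"ty":0,"tz":0,"roll":0},{"tx":2.3,"ty":0,"tz":0,"roll":0}])

```text
t: 17.3
eef_pos: [0.4842, 0.183, 0.3602]
ee_rot: [0.353, 0.623, -0.344, 0.608]
ft_force: [-1.9, -1.3, 4.5]
opening: 0.27
```

```bash
python3 st.py
```

```text
t 17.3 tcp [0.4842 0.183  0.3602] mouth [0.4827 0.1864 0.1213] above seat mm 8.3 delta tool mm [-0.  -0.5  0.8] yaw 31.0 blade down [ 0.001  0.006 -1.   ] tool down [-0.012  0.022 -1.   ]
F [-1.9 -1.3  4.5] T [-0.21   0.42  -0.016] open 0.27 q [ 0.3   0.    1.99  0.03  1.16 -0.25]
```

Past the peak. Continuing with smaller steps to the click.

>>> servo_tool(commands=[{"tx":1.5,"ty":0,"tz":0,"roll":0},{"tx":1.5,"ty":0,"tz":0,"roll":0},{"tx":1.5,"ty":0,"tz":0,"roll":0}])

```text
t: 17.6
eef_pos: [0.484, 0.1831, 0.3536]
ee_rot: [0.353, 0.623, -0.344, 0.607]
ft_force: [0.5, 0.4, -1.8]
opening: 0.272
```

```bash
python3 st.py
```

```text
t 17.6 tcp [0.484  0.1831 0.3536] mouth [0.4824 0.1864 0.1147] above seat mm 1.7 delta tool mm [-0.  -0.2  1. ] yaw 31.0 blade down [ 0.     0.006 -1.   ] tool down [-0.013  0.022 -1.   ]
F [ 0.5  0.4 -1.8] T [ 0.022 -0.019 -0.006] open 0.272 q [ 0.31  0.01  1.99  0.03  1.15 -0.25]
```

>>> servo_tool(commands=[{"tx":1.5,"ty":0,"tz":0,"roll":0},{"tx":1.5,"ty":0,"tz":0,"roll":0}])

```text
t: 17.8
eef_pos: [0.4842, 0.1834, 0.3517]
ee_rot: [0.353, 0.623, -0.344, 0.607]
ft_force: [-7.1, -1.4, 16.8]
opening: 0.27
```

```bash
python3 st.py
```

```text
t 17.8 tcp [0.4842 0.1834 0.3517] mouth [0.4825 0.1868 0.1128] above seat mm -0.2 delta tool mm [-0.  -0.6  1.3] yaw 31.0 blade down [ 0.     0.006 -1.   ] tool down [-0.013  0.023 -1.   ]
F [-7.1 -1.4 16.8] T [-0.663  1.435  0.009] open 0.27 q [ 0.31  0.01  1.99  0.03  1.15 -0.25]
```

It's home at -0.2 mm, and the seat stopped it at about 17 N. I'll relax, then do the light upward tug, staying well below 10 N.

>>> servo_tool(commands=[{"tx":0,"ty":0,"tz":0,"roll":0},{"tx":-0.3,"ty":0,"tz":0,"roll":0}])

```text
t: 18.0
eef_pos: [0.4842, 0.1834, 0.3521]
ee_rot: [0.353, 0.623, -0.344, 0.607]
ft_force: [-0.2, -0.5, -1.9]
opening: 0.267
```

>>> servo_tool(commands=[{"tx":-0.7,"ty":0,"tz":0,"roll":0},{"tx":-0.7,"ty":0,"tz":0,"roll":0}])

```text
t: 18.2
eef_pos: [0.4842, 0.1834, 0.3528]
ee_rot: [0.353, 0.623, -0.344, 0.607]
ft_force: [-0.9, -0.3, -1.9]
opening: 0.271
```

```bash
python3 st.py
```

```text
t 18.2 tcp [0.4842 0.1834 0.3528] mouth [0.4824 0.1867 0.1139] above seat mm 0.9 delta tool mm [-0.  -0.5  1.3] yaw 31.0 blade down [-0.     0.006 -1.   ] tool down [-0.014  0.023 -1.   ]
F [-0.9 -0.3 -1.9] T [-0.056 -0.027 -0.002] open 0.271 q [ 0.31  0.01  1.99  0.03  1.15 -0.25]
```

>>> servo_tool(commands=[{"tx":-0.7,"ty":0,"tz":0,"roll":0}])

```text
t: 18.3
eef_pos: [0.4842, 0.1833, 0.3532]
ee_rot: [0.353, 0.624, -0.344, 0.607]
ft_force: [-0.6, 0.5, -2.3]
opening: 0.272
```

```bash
python3 st.py
```

```text
t 18.3 tcp [0.4842 0.1833 0.3532] mouth [0.4823 0.1867 0.1143] above seat mm 1.3 delta tool mm [-0.  -0.3  1.3] yaw 31.0 blade down [-0.001  0.006 -1.   ] tool down [-0.014  0.022 -1.   ]
F [-0.6  0.5 -2.3] T [-0.058  0.046  0.056] open 0.272 q [ 0.31  0.01  1.99  0.03  1.15 -0.25]
```

>>> servo_tool(commands=[{"tx":-0.7,"ty":0,"tz":0,"roll":0}])

```text
t: 18.4
eef_pos: [0.4841, 0.1833, 0.3536]
ee_rot: [0.353, 0.624, -0.344, 0.607]
ft_force: [-0.7, -0.5, -2.2]
opening: 0.266
```

>>> servo_tool(commands=[{"tx":-0.7,"ty":0,"tz":0,"roll":0}])

```text
t: 18.5
eef_pos: [0.484, 0.1832, 0.3539]
ee_rot: [0.352, 0.624, -0.344, 0.607]
ft_force: [-0.6, -0.4, -3.9]
opening: 0.273
```

>>> servo_tool(commands=[{"tx":-0.7,"ty":0,"tz":0,"roll":0}])

```text
t: 18.6
eef_pos: [0.4839, 0.1832, 0.3542]
ee_rot: [0.352, 0.624, -0.344, 0.607]
ft_force: [0.6, -0.7, -5.2]
opening: 0.266
```

>>> servo_tool(commands=[{"tx":-0.7,"ty":0,"tz":0,"roll":0}])

```text
t: 18.7
eef_pos: [0.4838, 0.1831, 0.3543]
ee_rot: [0.352, 0.624, -0.344, 0.607]
ft_force: [1.1, -0.5, -6.2]
opening: 0.272
```

>>> servo_tool(commands=[{"tx":-0.7,"ty":0,"tz":0,"roll":0}])

```text
t: 18.8
eef_pos: [0.4838, 0.1831, 0.3544]
ee_rot: [0.352, 0.624, -0.344, 0.607]
ft_force: [1.6, 1.3, -6.8]
opening: 0.269
```

```bash
python3 st.py;python3 look.py w14|head -1
```

```text
t 18.8 tcp [0.4838 0.1831 0.3544] mouth [0.4814 0.1862 0.1156] above seat mm 2.6 delta tool mm [-0.   0.7  1.4] yaw 31.0 blade down [-0.003  0.005 -1.   ] tool down [-0.016  0.022 -1.   ]
F [ 1.6  1.3 -6.8] T [ 0.138 -0.358  0.039] open 0.269 q [ 0.31  0.01  1.99  0.03  1.15 -0.25]
18.8 [0.4838 0.1831 0.3544] [ 1.61  1.25 -6.79] [ 0.138 -0.358  0.039] 0.2687141928868147 [ 0.30503201  0.00569928  1.99085012  0.02794094  1.15407205 -0.24683459]
```

The tug held: about 5.5 N net, with motion stalled at 0.1 mm per row. I'll set it back down on the seat lightly and confirm.

>>> servo_tool(commands=[{"tx":1,"ty":0,"tz":0,"roll":0},{"tx":1,"ty":0,"tz":0,"roll":0},{"tx":1,"ty":0,"tz":0,"roll":0}])

```text
t: 19.15
eef_pos: [0.4842, 0.1834, 0.3528]
ee_rot: [0.353, 0.624, -0.344, 0.607]
ft_force: [0.1, -0.3, -1.4]
opening: 0.271
```

>>> servo_tool(commands=[{"tx":1,"ty":0,"tz":0,"roll":0}])

```text
t: 19.25
eef_pos: [0.4843, 0.1834, 0.3524]
ee_rot: [0.353, 0.624, -0.344, 0.607]
ft_force: [-0.5, -0.3, -0.5]
opening: 0.269
```

>>> servo_tool(commands=[{"tx":1,"ty":0,"tz":0,"roll":0}])

```text
t: 19.35
eef_pos: [0.4843, 0.1835, 0.3518]
ee_rot: [0.353, 0.623, -0.344, 0.607]
ft_force: [-2.0, 0.2, 2.4]
opening: 0.268
```

```bash
python3 st.py
```

```text
t 19.35 tcp [0.4843 0.1835 0.3518] mouth [0.4825 0.1868 0.1129] above seat mm -0.1 delta tool mm [-0.  -0.5  1.4] yaw 31.0 blade down [-0.     0.006 -1.   ] tool down [-0.014  0.023 -1.   ]
F [-2.   0.2  2.4] T [-0.232  0.506 -0.016] open 0.268 q [ 0.31  0.01  1.99  0.03  1.15 -0.25]
```

>>> servo_tool(commands=[{"tx":1.2,"ty":0,"tz":0,"roll":0},{"tx":1.2,"ty":0,"tz":0,"roll":0}])

```text
t: 19.55
eef_pos: [0.4843, 0.1835, 0.3518]
ee_rot: [0.353, 0.623, -0.344, 0.607]
ft_force: [-3.2, -0.9, 4.6]
opening: 0.267
```

>>> servo_tool(commands=[{"tx":0,"ty":0,"tz":0,"roll":0},{"tx":0,"ty":0,"tz":0,"roll":0}])

```text
t: 19.75
eef_pos: [0.4842, 0.1835, 0.352]
ee_rot: [0.353, 0.623, -0.344, 0.607]
ft_force: [-0.3, -0.2, -1.8]
opening: 0.269
```

>>> servo_tool(commands=[{"tx":0,"ty":0,"tz":0,"roll":0},{"tx":0,"ty":0,"tz":0,"roll":0},{"tx":0,"ty":0,"tz":0,"roll":0},{"tx":0,"ty":0,"tz":0,"roll":0},{"tx":0,"ty":0,"tz":0,"roll":0}], grip=0.4)

```text
t: 20.25
eef_pos: [0.485, 0.1838, 0.3525]
ee_rot: [0.354, 0.623, -0.343, 0.608]
ft_force: [-0.0, -0.1, -0.1]
opening: 0.601
```

```bash
python3 st.py;python3 look.py w15|head -1
```

```text
t 20.25 tcp [0.485  0.1838 0.3525] mouth [0.484  0.1874 0.1136] above seat mm 0.6 delta tool mm [-0.  -2.1  1.1] yaw 31.0 blade down [ 0.003  0.007 -1.   ] tool down [-0.011  0.024 -1.   ]
F [-0.  -0.1 -0.1] T [-0.003 -0.041 -0.016] open 0.601 q [ 0.31  0.01  1.99  0.03  1.14 -0.25]
20.25 [0.485  0.1838 0.3525] [-0.03 -0.08 -0.06] [-0.003 -0.041 -0.016] 0.6006223377446992 [ 0.30552449  0.00811564  1.99220333  0.02837905  1.14430146 -0.24684032]
```

View pics/w15.png

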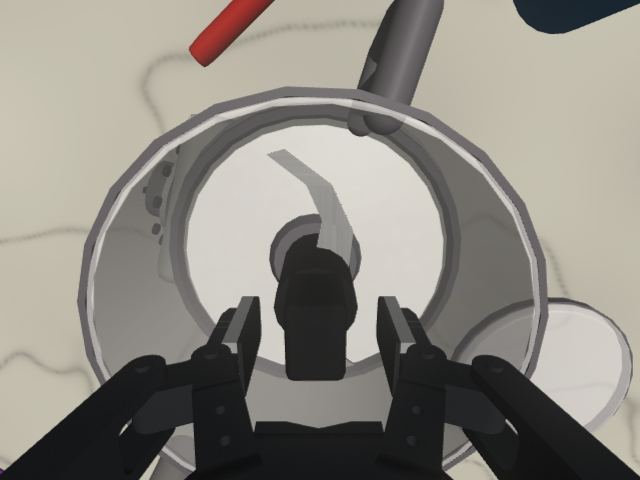

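The fingers are clear of the grip on both sides. Withdrawing straight up.

>>> servo_tool(commands=[{"tx":-4,"ty":0,"tz":0,"roll":0},{"tx":-8,"ty":0,"tz":0,"roll":0},{"tx":-12,"ty":0,"tz":0,"roll":0},{"tx":-15,"ty":0,"tz":0,"roll":0},{"tx":-15,"ty":0,"tz":0,"roll":0},{"tx":-15,"ty":0,"tz":0,"roll":0},{"tx":-15,"ty":0,"tz":0,"roll":0},{"tx":-15,"ty":0,"tz":0,"roll":0},{"tx":-15,"ty":0,"tz":0,"roll":0},{"tx":-10,"ty":0,"tz":0,"roll":0},{"tx":0,"ty":0,"tz":0,"roll":0},{"tx":0,"ty":0,"tz":0,"roll":0}])

```text
t: 21.5
eef_pos: [0.4863, 0.1805, 0.4918]
ee_rot: [0.356, 0.621, -0.341, 0.61]
ft_force: [-1.0, -0.3, -0.0]
opening: 0.597
```

```bash
python3 st.py;python3 look.py w16|head -1
python3 - <<'E'
from h import *
import pickle
from workcell import robot
s,a=pickle.load(open("w.pkl","rb"));P=pts(a,s);r=np.hypot(P[...,0]-.4827,P[...,1]-.1857)
k=(r<.035)&(P[...,2]>.2)&(P[...,2]<.23)
print("grip top z",np.median(P[k][:,2]),"expected .205",cv2.minAreaRect((P[k][:,:2]*1000).astype(np.float32)))
k=(r<.09)&(r>.03)&(P[...,2]>.125)&(P[...,2]<.16);print("knife",k.sum(),np.percentile(P[k][:,2],[5,50,95]),"exp .120-.143")
k=(P[...,2]>.1955)&(P[...,2]<.2005)&(r<.11)&(r>.075);X=P[k];A=np.c_[2*X[:,:2],np.ones(len(X))];c,*_=np.linalg.lstsq(A,(X[:,:2]**2).sum(1),rcond=None);print("rim",c[:2])
d=robot.snapshot("side")["img"];cv2.imwrite("pics/side9.png",d)
E
```

```text
t 21.5 tcp [0.4863 0.1805 0.4918] mouth [0.4872 0.1848 0.2529] above seat mm 139.9 delta tool mm [ 0.  -3.6 -2.9] yaw 31.0 blade down [ 0.011  0.01  -1.   ] tool down [-0.002  0.026 -1.   ]
F [-1.  -0.3 -0. ] T [-0.007  0.005  0.043] open 0.597 q [ 0.3  -0.08  1.82  0.03  1.4  -0.25]
21.5 [0.4863 0.1805 0.4918] [-0.97 -0.33 -0.  ] [-0.007  0.005  0.043] 0.5969222159538885 [ 0.29876914 -0.08029157  1.81926818  0.02614903  1.39704494 -0.24628819]
grip top z 0.20477128035678668 expected .205 ((482.7997131347656, 186.41322326660156), (23.598590850830078, 33.368873596191406), 31.39016342163086)
knife 6767 [0.12732747 0.14296189 0.15831591] exp .120-.143
rim [0.48258741 0.18589967]
```

View pics/w16.png

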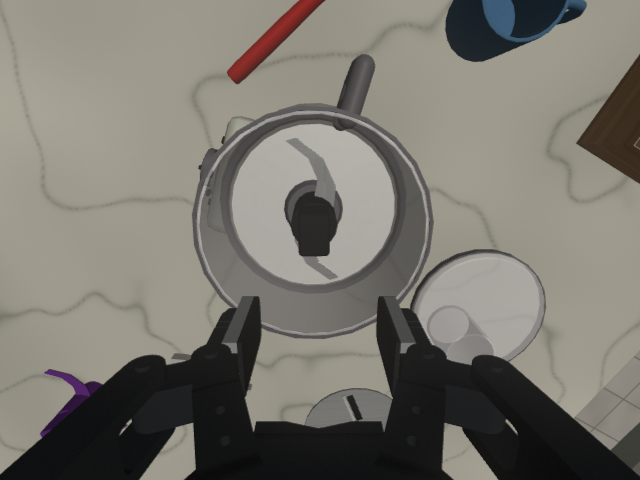

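View pics/side9.png

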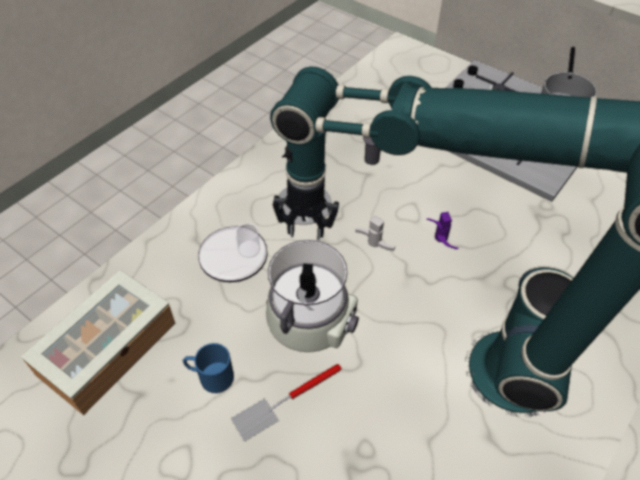

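The grip top is at 0.2048 m (0.205 expected when home), the bowl rim is unmoved, and everything else is in place. Handing in.

```bash
python3 -c "
from workcell import robot
print(robot.close_job())"
```

```text
the job is handed in; nothing more can be done
None
```

The steel chopping blade is fitted on the spindle and released, and the job is handed in at about 21.5 s. No verdict was reported.

- **Fitting:** I gripped the blade across its 24 mm grip and measured the spindle's square at about 31°. I turned the blade to that angle above the bowl, so it slid over the square without contact and no further turning was needed. It then went over the balls at about 9 N and came home, with the seat stopping it at about 17–18 N.
- **Tug:** An upward pull of about 5.5 N was held. I set the blade back on the seat with about 6 N, then let go.
- **Last checks:** The grip top is at 0.2048 m (0.205 expected when home). The grip is centred within 1 mm of the axis at 31.4°, and the bowl rim has not moved. The other items look undisturbed in the side and wrist pictures, and the robot is touching nothing.

**Disagreements:**
- During the tug the tool rose about 2.7 mm, against the 1 mm play expected. I put this down to give in the arm and grip, because the re-press found the seat at the same height and the final camera height agrees.
- My depth check on the knives read 127–158 mm against 120–143 mm expected. I took this to be hub pixels mixed into the sample and did not recheck it.

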